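# Unload the gluing press

### The arm

A 6-joint arm with a two-finger parallel gripper is mounted at the origin on the work surface. World frame = base frame: x ahead of the robot, y to its left, z up, the work surface at z = 0. Lengths are in mm, angles in rad, forces in N, time in s.
With the tool pointing down it reaches from about 350 to 925 mm from the base axis. Payload 6.4 kg.
Tool frame: the origin (TCP) lies midway between the tips of the shut fingers; the grasp point (between the pads) lies 19 mm behind it (bot.grasp_offset is the distance from the TCP to the grasp point, in mm); y points along the fingers, z is the direction in which the jaws open and shut, and the axes are right-handed (so a half turn about y gives the same grasp; the last joint's range is limited). The gripper opens to 94 mm and grips with 3 to 60 N. Pads are 16 mm wide; open, the fingers measure 119 mm over their backs; the gripper's body (75 mm by 177 mm) begins 78 mm behind the grasp point.
Start: joints at [-1.459, 0.245, 1.558, -0, 1.339, -0.174], TCP at [183.256, -623.643, 205.455] pointing down, gripper open.
Joint ranges: [-3.13, 3.13], [-1.02, 2.26], [0.13, 2.54], [-0.95, 4.09], [0.21, 2.88], [-2.74, 2.74]. Speed limits (rad/s): [2.57, 2.57, 3.14, 3.14, 3.14, 3.14].

### API

Orientations are given as a unit quaternion [x, y, z, w].
In Python, from rig import bot gives the robot as it stands. The module is installed in compiled form; this text tells all that it offers.
- The arm moves only by the tool jog_arm, never from a script. Its argument "steps" is one flat list of numbers, 4 for each row, row after row: the shift along the world's x, y, z in mm, then the turn about the world's z in degrees. In form: [tx, ty, tz, turn, tx, ty, tz, turn, ...]. A call has 1 to 8 rows; each row is the pose to reach, as a shift and turn from the pose commanded when the call began; what a row does not reach only later rows make up. A row lasts 1/8 s, in which the tool goes at most 62.5 mm and 10.7 degrees, less where a joint would pass 70% of its speed; a pose out of reach is approached as far as the arm can. A call with a gripper value outside its range is refused whole. "hand" is the finger opening in mm, from 0 to 94, set as the call begins (left out, the last holds). The fingers move at their own pace and stop on an object; "newtons" is the grip in N (left out, the last holds). Time passes only in rows, so rows that repeat a pose let the fingers close. It gives the time, the measured TCP pose, the force and the opening at its end, in the units of the state.
- bot.get_state(): the state, without advancing time (a new reading comes with each control period).
- bot.capture(name): name is "scene" or "top"; returns a dict with "pixels" (480x640x3 uint8, red, green, blue), "fx", "fy", "cx", "cy" (pixels), "R" (3x3) and "t" (3): a world point X has camera coordinates R X + t. Camera axes: x right, y down, z forward; pixel columns grow to the right and rows downward; lengths in mm; the calibration is good to about 2 mm. A picture is of the moment at which its call begins. There is no depth.
- bot.close_job(): hands the job in, once; it reports no verdict.
Trained networks look in a picture, given as the dict that the camera call returned (one of the last four; its "shot" number tells which), for a name from the list of things; names that differ only in an ending like _2 or _b are one class to them, and where a whole thing is asked for, a point or a joint stands for the part that bears it (a point fixed in the world has none). Each returns a list of dicts, best first, with "conf" (0 to 1); they miss things now and then, are a little off and sometimes report something else, mostly with a low value. They report only what shows in the picture. A call takes as long as a camera call.
- bot.regions_of(picture, name): "pixels" (480x640 bool, what is visible of it) and "point" ([column, row] in pixels, amid what is visible of it).
The state is a dict: "t": time; "joint_pos": joint angles; "qvel": joint speeds; "effort": joint torques, N m; "tcp_pos": TCP position; "tcp_rot": TCP orientation; "wrist_force": force on the tool from outside, world axes, zero at the start; "wrist_torque": the same for the moment, N m; "finger_gap": opening from 0.0 (shut) to 1.0 (fully open).
Only numpy, scipy, OpenCV 4.12 (cv2) and the standard library are available. Lean on these libraries where they do the work, as an engineer would, in place of code of your own. Each camera call takes 0.05 s, during which the arm holds its last target. There are 200 camera calls.

### The job

The glued plaque has set: take the press apart. First move the two weights, one at a time, each onto the round pedestal with the top of its own colour, standing upright inside the rim; then lay the pressing board centred in the green cradle, along it between the end stops; last lay the plaque centred on the white drying rack, lengthwise along it and flat on the two steel bars. Set every piece down without dropping or tipping it, let go, and do not shove aside the yellow varnish tin or the cork sanding block.

Things in the scene. Friction and masses are not known exactly. Their poses are not given: they have to be found in the camera images.
- weight_red_center (a point): red-capped weight: upright steel cylinder, 42 mm diameter, 55 mm tall, top 5 mm red; 0.3 to 0.55 kg. At the start it stands on one half of the pressing board, about 36 mm from the board's centre along it; the other weight stands on the other half. The point is its centre, 27.5 mm above its underside; z is up. Best gripped round its upper half, fingers at the board's long sides
- weight_blue_center (a point): blue-capped weight: upright steel cylinder, 42 mm diameter, 55 mm tall, top 5 mm blue; 0.3 to 0.55 kg. At the start it stands on one half of the pressing board, about 36 mm from the board's centre along it; the other weight stands on the other half. The point is its centre, 27.5 mm above its underside; z is up. Best gripped round its upper half, fingers at the board's long sides
- board_center (a point): pressing board: pale plywood block, 140 mm long (its x), 48 mm wide (its y, the way to grip it), 26 mm thick (its z, up), about 0.12 kg. The point is its centre. At the start it lies lengthwise on the plaque, under the weights
- plaque_center (a point): glued plaque: dark wooden slab with a brass strip across each end, 170 mm long (its x), 62 mm wide (its y, the way to grip it), 16 mm thick (its z, up), about 0.14 kg. The point is its centre. At the start it lies under the pressing board, along a fixed grey riser 150 mm long, 50 mm wide and 40 mm high; its long edges overhang the riser by about 6 mm
- dock_red_seat (a point): fixed place of the red weight: round pale wooden pedestal, 80 mm diameter, with a red round top that is 68 mm wide inside a 3 mm high rim. The point is the centre of the red top, on which the weight stands, 36 mm above the table; z is up
- dock_blue_seat (a point): fixed place of the blue weight: round pale wooden pedestal, 80 mm diameter, with a blue round top that is 68 mm wide inside a 3 mm high rim. The point is the centre of the blue top, on which the weight stands, 36 mm above the table; z is up
- cradle_seat (a point): fixed green cradle, the pressing board's place: a bar 190 mm long (x), 40 mm wide (y; narrower than the board, so fingers pass on both sides), with an end stop at each end, 12 mm above the seat, 170 mm apart. The point is the centre of the seat surface, 26 mm above the table; the board lies on it with its length along x, either way round; z is up
- rack_top (a point): fixed drying rack, the plaque's place: white base 180 mm long (x), 100 mm wide (y), 6 mm thick, with two 8 mm steel bars across it (along y) at x = -55 and +55 mm; fingers fit between the bars. The point is at the middle, level with the bars' tops, 36 mm above the table; the plaque lies on the bars with its length along x, either way round; z is up
- tin: bystander, loose: yellow varnish tin with a steel lid, 60 mm diameter, 48 mm tall, upright among the pedestals. Origin at the centre of its underside
- sander: bystander, loose: brown cork sanding block, 65 by 40 mm, 28 mm high, lying near the robot on the left. Origin at the centre of its underside

How it is judged (in metres and radians):
On the way, in this order (a step that is already met when the one before it is completed fails the run):
1. both weights stand, released, on the pedestals of their own colours (horizontal distance between weight_red_center and dock_red_seat below 0.0135 m and z of weight_red_center in the frame of dock_red_seat between 0.0235 and 0.0315 m and angle between each of weight_red_center, weight_blue_center's own z axis and vertical below 0.1 rad and horizontal distance between weight_blue_center and dock_blue_seat below 0.0135 m and z of weight_blue_center in the frame of dock_blue_seat between 0.0235 and 0.0315 m and contact force between the fingers and weight_red below 0.2 N and contact force between the fingers and weight_blue below 0.2 N), for 0.2 s.
2. the pressing board lies, released, in the green cradle (horizontal distance between board_center and cradle_seat below 0.015 m and z of board_center in the frame of cradle_seat between 0.009 and 0.017 m and angle between board_center's own z axis and vertical below 0.08 rad and angle between the x axis of board_center and the x axis of cradle_seat, either way round below 0.2 rad and contact force between the fingers and board below 0.2 N), for 0.2 s.
3. the plaque lies, released, on the drying rack (horizontal distance between plaque_center and rack_top below 0.015 m and z of plaque_center in the frame of rack_top between 0.004 and 0.012 m and angle between plaque_center's own z axis and vertical below 0.08 rad and angle between the x axis of plaque_center and the x axis of rack_top, either way round below 0.2 rad and contact force between the fingers and plaque below 0.2 N), for 0.2 s.
At the end, for the whole second after the job is handed in: Each weight stands upright on the top of its own colour, inside the rim (within 13.5 mm of its centre); the pressing board lies flat on the cradle's seat and the plaque flat on the rack's bars, each centred within 15 mm and along its place within 0.2 rad; all four released and at rest (all of step 1 and all of step 2 and all of step 3 and linear speed of each of weight_red, weight_blue, board, plaque below 0.02 m/s); the robot touches nothing.
It fails at once if a weight, the pressing board or the plaque is dropped from more than about 2 cm ((linear speed of weight_red above 0.6 m/s and contact force between the fingers and weight_red below 0.2 N) or (linear speed of weight_blue above 0.6 m/s and contact force between the fingers and weight_blue below 0.2 N) or (linear speed of board above 0.6 m/s and contact force between the fingers and board below 0.2 N) or (linear speed of plaque above 0.6 m/s and contact force between the fingers and plaque below 0.2 N)).
It fails at once if a weight, the pressing board or the plaque is tipped by more than about 30 degrees (angle between any of weight_red_center, weight_blue_center, board_center, plaque_center's own z axis and vertical above 0.55 rad).
It fails at once if the varnish tin or the sanding block is shoved aside by more than 2 cm (distance of any of tin, sander from where it was at the start of the episode above 0.02 m).
It also fails if it takes over 133 s, if anything falls off the work surface, if the arm or the gripper's body presses on something with over 40 N, if the wrist force passes 120 N, or if a joint passes its speed limit or range.

## Working session

There is one attempt and no reset: what is moved stays moved. The work goes in short steps, Python scripts to look and compute and a tool call to move; the robot and the scene stay as the last step left them, time stands still between calls to the robot, and variables do not carry over. Pictures are saved under pics/ and viewed, about 12 in all and at most 16, crops included, and the job is handed in when it is done.

Besides the shell and the picture viewer there is one more tool, called after "Emit:" as name(argument=value, ...), one argument or row to a line, values as JSON. jog_arm: Moves the arm, as the interface text tells. Its arguments: {"type":"object","properties":{"steps":{"type":"array"},"hand":{"type":"number"},"newtons":{"type":"number"}},"required":["steps"]}

```bash
mkdir -p pics
cat > h.py <<'E'
import numpy as np, cv2
from rig import bot
def ray(c,uv,z):
    R=np.array(c["R"]);t=np.array(c["t"]).ravel()
    d=R.T@np.array([(uv[0]-c["cx"])/c["fx"],(uv[1]-c["cy"])/c["fy"],1]);o=-R.T@t
    return o+d*(z-o[2])/d[2]
def proj(c,X):
    p=np.array(c["R"])@np.array(X,float)+np.array(c["t"]).ravel()
    return np.array([c["fx"]*p[0]/p[2]+c["cx"],c["fy"]*p[1]/p[2]+c["cy"]])
def save(c,n): cv2.imwrite(f"pics/{n}.png",np.ascontiguousarray(c["pixels"][:,:,::-1]))
E
cat > a.py <<'E'
from h import *
np.set_printoptions(precision=1,suppress=True)
Z=dict(weight_red_center=137,weight_blue_center=137,board_center=82,plaque_center=56,dock_red_seat=36,dock_blue_seat=36,cradle_seat=26,rack_top=36,tin=48,sander=28)
for n in("top","scene"):
    c=bot.capture(n);save(c,n+"0")
    print(n,-np.array(c["R"]).T@np.array(c["t"]).ravel(),c["fx"])
    for k,z in Z.items():
        for r in bot.regions_of(c,k)[:2]:
            m=r["pixels"].astype(np.uint8)
            ys,xs=np.nonzero(m)
            P=np.array([ray(c,q,z)[:2] for q in np.c_[xs,ys][::max(1,len(xs)//800)]]).astype(np.float32)
            print(k,round(r["conf"],2),np.array(r["point"]),m.sum(),"pt@z",ray(c,r["point"],z)[:2],"rect",[np.round(v,1) for v in cv2.minAreaRect(P)])
print(bot.get_state())
E
python3 a.py
```

```text
top [ 367.1   15.2 1099.6] 543.8913478297303
weight_red_center 0.84 [534.2 232.6] 667 pt@z [ 563.8 -371.9] rect [array([ 564.9, -371.6]), array([41. , 63.5]), np.float64(22.7)]
weight_blue_center 0.19 [526.1 253.9] 1336 pt@z [ 525.  -353.9] rect [array([ 522.4, -358.5]), array([135.7,  55.9]), np.float64(9.5)]
board_center 0.6 [524.5 252.3] 1285 pt@z [ 537.1 -372.2] rect [array([ 531.3, -380.4]), array([141.1,  57.3]), np.float64(7.8)]
plaque_center 0.92 [514.2 268.6] 988 pt@z [ 509.8 -359.4] rect [array([ 530.5, -384.2]), array([173.4,  69. ]), np.float64(7.9)]
dock_red_seat 0.84 [420.4 229.6] 1336 pt@z [ 594.3 -185.5] rect [array([ 596.3, -189.3]), array([76.1, 86.2]), np.float64(43.5)]
dock_blue_seat 0.7 [308.3 184. ] 1259 pt@z [692.7  37.5] rect [array([689.8,  31.1]), array([75.3, 86.5]), np.float64(89.1)]
cradle_seat 0.76 [336.9 285. ] 1921 pt@z [487.  -16.4] rect [array([489.1, -15.8]), array([190.2,  40.8]), np.float64(19.6)]
rack_top 0.98 [162.5 282.4] 4343 pt@z [496.6 326.3] rect [array([494.3, 327.6]), array([100.6, 173.9]), np.float64(85.1)]
tin 0.83 [233.1 240.1] 811 pt@
[... 1547 characters left out ...]
pt@z [595.3 167.3] rect [array([590.2, 168.9]), array([ 59., 100.]), np.float64(26.4)]
tin 0.43 [281.8 249.9] 2080 pt@z [505.  -47.3] rect [array([499.7, -39.7]), array([188.3,  68.3]), np.float64(18.9)]
sander 0.76 [313.9 183.7] 609 pt@z [456.6 171.6] rect [array([452.8, 168.6]), array([58. , 87.1]), np.float64(68.9)]
{'t': 1.1, 'joint_pos': array([-1.5,  0.2,  1.6, -0. ,  1.3, -0.2]), 'qvel': array([-0.,  0., -0.,  0., -0.,  0.]), 'effort': array([  0. , -41.6, -31.5,   0.1,   0. ,  -0. ]), 'tcp_pos': array([ 183.2, -623.6,  205.4]), 'tcp_rot': array([-0.1,  0.7, -0.7,  0.1]), 'wrist_force': array([-0. ,  0.4, -0.1]), 'wrist_torque': array([ 0., -0., -0.]), 'finger_gap': 0.998446190046434}
```

View pics/top0.png

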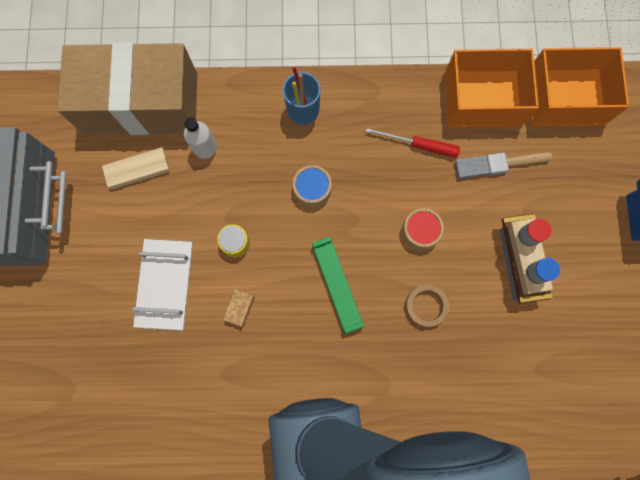

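View pics/scene0.png

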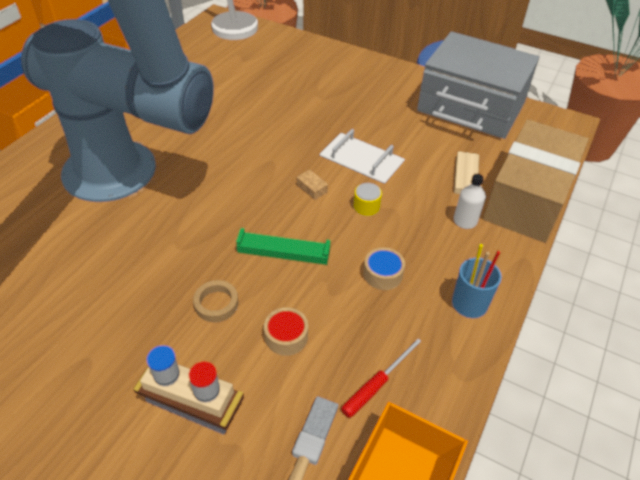

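The top view shows the press at (527,258) with red at (539,230) and blue at (546,269). The red dock is at (424,229), the blue dock at (312,185), the cradle at (337,285), the rack at (163,284), the tin at (233,240) and the sander at (239,309). The networks agree, except for a weak blue-weight detection in the top view. I'll refine these by colour.

```bash
cat > b.py <<'E'
from h import *
from scipy.spatial.transform import Rotation as Ro
np.set_printoptions(precision=1,suppress=True)
def blob(c,col,near,z,rad=75):
    p=c["pixels"].astype(int);r,g,b=p[...,0],p[...,1],p[...,2]
    m={"red":(r>130)&(g<70)&(b<70),"blue":(b>130)&(r<90)&(b-r>90),"green":(g>90)&(r<70)&(b<110),"white":(p.min(2)>200)}[col]
    u,v=proj(c,[*near,z]);yy,xx=np.mgrid[:480,:640]
    m&=(xx-u)**2+(yy-v)**2<(rad*c["fx"]/1050)**2
    n,l,s,ce=cv2.connectedComponentsWithStats(m.astype(np.uint8))
    k=1+s[1:,4].argmax();ys,xs=np.nonzero(l==k)
    return np.array([ray(c,q,z)[:2] for q in np.c_[xs,ys]]).astype(np.float32)
if __name__=="__main__":
  for n in("top","scene"):
    c=bot.capture(n);print(n)
    for nm,col,near,z,rad in [("wr","red",(579,-392),137,28),("wb","blue",(509,-399),137,28),("dr","red",(600,-194),36,60),("db","blue",(693,26),36,60),("cr","green",(489,-18),30,130),("rack","white",(495,330),6,130)]:
        P=blob(c,col,near,z,rad);rc=cv2.minAreaRect(P);print(nm,len(P),P.mean(0),cv2.minEnclosingCircle(P),[np.round(v,1) for v in rc])
  R=Ro.from_quat(bot.get_state()["tcp_rot"]).as_matrix();print(R, "jaw az",np.degrees(np.arctan2(R[1,2],R[0,2])),bot.grasp_offset)
E
python3 b.py
```

```text
top
wr 301 [ 570.9 -384.2] ((570.0204467773438, -382.7790832519531), 19.083023071289062) [array([ 571.1, -383.9]), array([34.3, 35. ]), np.float64(85.0)]
wb 317 [ 500.5 -392.5] ((498.85491943359375, -390.7352600097656), 20.170669555664062) [array([ 500.7, -391.9]), array([37.1, 32.5]), np.float64(89.1)]
dr 2 [ 614.4 -219.8] ((614.4264526367188, -219.83782958984375), 1.03086256980896) [array([ 614.4, -219.8]), array([2.1, 0. ]), np.float64(176.8)]
db 756 [693.7  30.6] ((693.8340454101562, 30.600414276123047), 32.11008834838867) [array([693.8,  31. ]), array([63.1, 61.3]), np.float64(89.1)]
cr 317 [473.6 -11.6] ((485.6748352050781, -15.82804012298584), 93.74761962890625) [array([485.5, -16.5]), array([185.4,  37.7]), np.float64(19.3)]
rack 2094 [493.9 334.3] ((496.8347473144531, 333.2281799316406), 66.9959487915039) [array([497. , 334.4]), array([95.1, 99.4]), np.float64(85.8)]
scene
wr 408 [ 572.5 -384.4] ((571.7298583984375, -382.46923828125), 19.303937911987305) [array([ 572.8, -384.3]), array([38. , 31.5]), np.float64(29.3)]
wb 411 [ 500.9 -392.2] ((500.8030700683594, -392.1492004394531), 19.28622817993164) [array([ 501.1, -392.1]), array([35.6, 35.9]), np.float64(84.6)]
dr 800 [ 598.7 -189.7] ((598.4075317382812, -189.3426055908203), 31.650999069213867) [array([ 599.1, -189.5]), array([61.5, 59.8]), np.float64(29.4)]
db 592 [692.7  33.1] ((692.516357421875, 33.35187911987305), 31.24088478088379) [array([692.4,  33.8]), array([61.9, 59. ]), np.float64(29.5)]
cr 1806 [494.5 -28.2] ((491.16656494140625, -22.44130516052246), 98.1197509765625) [array([491.9, -24.9]), array([189.1,  61.5]), np.float64(19.0)]
rack 1016 [489.4 334. ] ((492.4879150390625, 330.9710693359375), 66.27303314208984) [array([491.7, 335.2]), array([ 96.8, 106.2]), np.float64(85.8)]
[[-1.  -0.   0.3]
 [-0.3  0.  -1. ]
 [-0.  -1.  -0. ]] jaw az -73.62198255981961 18.8
```

Emit:
jog_arm(
  steps=[60,45,0,-9,120,90,0,-9,180,135,0,-9,240,180,0,-9,290,215,0,-9,317,231,0,-9,317,231,-20,-9,317,231,-20,-9],
  hand=94,
  newtons=30,
)

```text
t: 2.2
tcp_pos: [499.5, -391.2, 182.7]
tcp_rot: [-0.047, 0.707, -0.704, 0.045]
wrist_force: [-0.6, -0.1, -0.5]
finger_gap: 1.001
```

```bash
cat > s.py <<'E'
from h import *
from scipy.spatial.transform import Rotation as Ro
np.set_printoptions(precision=1,suppress=True)
def st():
    s=bot.get_state();R=Ro.from_quat(s["tcp_rot"]).as_matrix()
    print(round(s["t"],1),"tcp",s["tcp_pos"],"jaw",np.degrees(np.arctan2(R[1,2],R[0,2])),"F",s["wrist_force"],"gap",s["finger_gap"]*94)
if __name__=="__main__": st()
E
python3 s.py
```

```text
2.2 tcp [ 499.5 -391.2  182.7] jaw -82.53491902257947 F [-0.6 -0.1 -0.5] gap 94.0878329109571
```

Emit:
jog_arm(
  steps=[0,0,-25,0,0,0,-50,0,0,0,-70,0,0,0,-80,0,0,0,-86,0,0,0,-86,0],
)

```text
t: 2.95
tcp_pos: [500.3, -392.9, 99.6]
tcp_rot: [0.045, -0.706, 0.706, -0.046]
wrist_force: [-0.2, 0.0, 1.4]
finger_gap: 0.997
```

Run:
```python
from s import *
st()
c=bot.capture("scene");cv2.imwrite("pics/g1.png",cv2.resize(c["pixels"][300:460,60:280,::-1],None,fx=3,fy=3))
```

```text
3.0 tcp [ 500.3 -392.9   99.6] jaw -82.63271806805587 F [-0.2  0.   1.4] gap 93.67609198941483
```

View pics/g1.png

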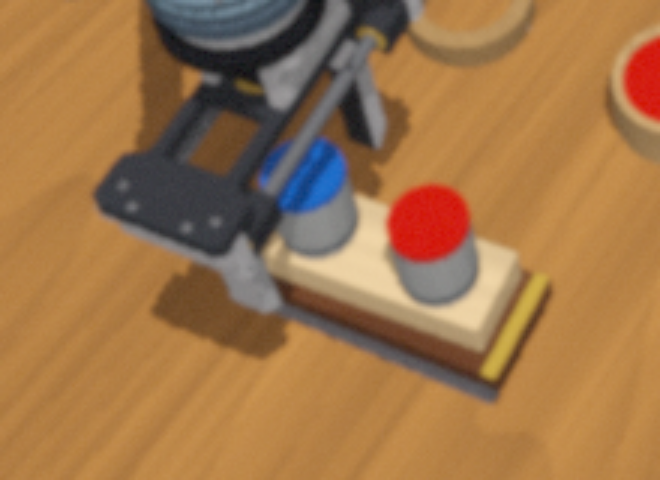

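The fingers straddle the blue weight, whose cap is at about (305,175) in the crop, clear of the red one at (430,215). Closing.

Emit:
jog_arm(
  steps=[0,0,0,0,0,0,0,0,0,0,0,0,0,0,0,0,0,0,0,0,0,0,0,0,0,0,4,0,0,0,10,0],
  hand=30,
  newtons=30,
)

```text
t: 4.0
tcp_pos: [499.6, -392.3, 108.5]
tcp_rot: [-0.046, 0.706, -0.705, 0.045]
wrist_force: [0.5, -0.4, -5.5]
finger_gap: 0.441
```

```bash
python3 s.py
```

```text
4.0 tcp [ 499.6 -392.3  108.5] jaw -82.62835142001224 F [ 0.5 -0.4 -5.5] gap 41.46740624785991
```

Emit:
jog_arm(
  steps=[0,0,15,0,0,0,35,0,0,0,55,0,0,0,75,0,0,0,86,0,0,0,90,0,7,15,90,0,20,44,90,0],
)

```text
t: 5.0
tcp_pos: [520.0, -347.6, 198.3]
tcp_rot: [-0.045, 0.706, -0.705, 0.044]
wrist_force: [0.4, -0.6, -4.0]
finger_gap: 0.444
```

Emit:
jog_arm(
  steps=[18,40,0,0,37,80,0,0,57,125,0,0,78,170,0,0,98,215,0,0,119,260,0,0,138,302,0,0,154,338,0,0],
)

```text
t: 6.0
tcp_pos: [673.9, -7.5, 198.0]
tcp_rot: [-0.047, 0.706, -0.705, 0.045]
wrist_force: [0.3, -0.3, -4.7]
finger_gap: 0.443
```

Emit:
jog_arm(
  steps=[10,22,0,0,16,36,0,0,19,42,0,0,19,42,0,0,19,42,-10,0,19,42,-25,0,19,42,-40,0,19,42,-50,0],
)

```text
t: 7.0
tcp_pos: [692.3, 31.2, 147.2]
tcp_rot: [-0.046, 0.706, -0.705, 0.044]
wrist_force: [0.9, 0.7, -3.3]
finger_gap: 0.443
```

```bash
python3 s.py
```

```text
7.0 tcp [692.3  31.2 147.2] jaw -82.6409677078781 F [ 0.9  0.7 -3.3] gap 41.6492921334052
```

Emit:
jog_arm(
  steps=[0,0,-20,0,0,0,-40,0,0,0,-58,0,0,0,-72,0,0,0,-82,0,0,0,-88,0,0,0,-90,0,0,0,-90,0],
)

```text
t: 8.0
tcp_pos: [693.6, 31.3, 59.9]
tcp_rot: [0.045, -0.706, 0.706, -0.046]
wrist_force: [0.2, 0.5, -4.7]
finger_gap: 0.445
```

Run:
```python
from s import *
st()
for n in("scene","top"):
    c=bot.capture(n);u,v=proj(c,[692,32,60]).astype(int);cv2.imwrite(f"pics/p1{n}.png",cv2.resize(c["pixels"][v-60:v+60,u-80:u+80,::-1],None,fx=4,fy=4))
a=cv2.imread("pics/p1scene.png");b=cv2.imread("pics/p1top.png");cv2.imwrite("pics/p1.png",cv2.resize(np.vstack([a,b]),(400,600)))
```

```text
8.0 tcp [693.6  31.3  59.9] jaw -82.62501680427013 F [ 0.2  0.5 -4.7] gap 41.807529103053064
```

View pics/p1.png

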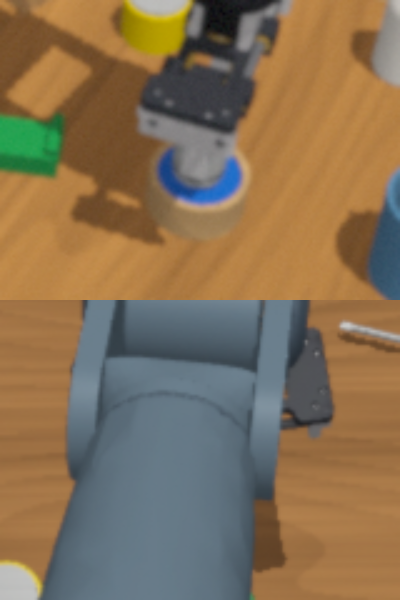

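The weight hangs about 6 mm above the blue top and looks centred at (200,180) in the crop. Now I'll lower it to the seat and release.

Emit:
jog_arm(
  steps=[0,0,-2,0,0,0,-4,0,0,0,-5,0,0,0,-6,0,0,0,-7,0,0,0,-7,0],
)

```text
t: 8.85
tcp_pos: [693.4, 31.3, 53.4]
tcp_rot: [0.045, -0.706, 0.706, -0.046]
wrist_force: [-4.2, 0.3, 2.6]
finger_gap: 0.441
```

```bash
python3 s.py
```

```text
8.8 tcp [693.4  31.3  53.4] jaw -82.62261223421754 F [-4.2  0.3  2.6] gap 41.41214808635069
```

Emit:
jog_arm(
  steps=[0,0,0,0,0,0,0,0,0,0,0,0,0,0,0,0,0,0,20,0,0,0,60,0,0,0,110,0,0,0,145,0],
  hand=90,
)

```text
t: 9.85
tcp_pos: [694.4, 31.3, 202.2]
tcp_rot: [0.044, -0.705, 0.706, -0.047]
wrist_force: [-0.6, -0.5, 0.1]
finger_gap: 0.958
```

Emit:
jog_arm(
  steps=[-14,-50,0,0,-28,-100,0,0,-42,-150,0,0,-56,-205,0,0,-72,-260,0,0,-90,-320,0,0,-107,-370,0,0,-121,-411,0,0],
)

```text
t: 10.85
tcp_pos: [571.6, -382.0, 199.4]
tcp_rot: [0.045, -0.705, 0.706, -0.046]
wrist_force: [0.2, 0.0, -0.1]
finger_gap: 0.957
```

Run:
```python
from s import *
from b import blob
st()
for n in("top","scene"):
    c=bot.capture(n)
    for k,q,z in(("blue",(693,32),91),("red",(571.5,-384.5),137)):
        try: P=blob(c,k,q,z,60);print(n,k,len(P),P.mean(0))
        except Exception as e: print(n,k,e)
save(c,"after1")
```

```text
10.8 tcp [ 571.6 -382.   199.4] jaw -82.69075904765799 F [ 0.2  0.  -0.1] gap 89.95863338274299
top blue 507 [685.5  28.4]
top red 117 [ 558.8 -378.9]
scene blue 263 [692.1  28.6]
scene red 557 [ 569.7 -380.4]
```

View pics/after1.png

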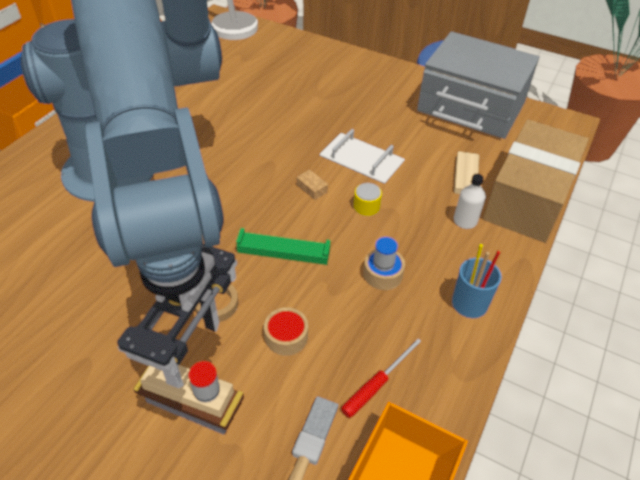

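Blue stands on its pedestal with its cap at (386,247). My earlier blob radius cut the caps short, so I'll refit the red weight with a projected-cylinder model.

```bash
cat > fit.py <<'E'
from h import *
from scipy.optimize import minimize
def poly(x,y,r,z0,z1):
    a=np.linspace(0,2*np.pi,60,endpoint=False);return [(x+r*np.cos(t),y+r*np.sin(t),z) for t in a for z in(z0,z1)]
def cap(c,col,near,z1,h=5,r=21,rad=42):
    p=c["pixels"].astype(int);R,g,b=p[...,0],p[...,1],p[...,2]
    m=(R>110)&(g<90)&(b<90)&(R-g>70) if col=="red" else (b>100)&(R<90)&(b-R>60)
    u,v=proj(c,[*near,z1]);yy,xx=np.mgrid[:480,:640];k=rad*c["fx"]/1000
    m&=(xx-u)**2+(yy-v)**2<k*k
    def f(q):
        H=cv2.convexHull(np.array([proj(c,X) for X in poly(q[0],q[1],r,z1-h,z1)],np.float32))
        A=np.zeros((480,640),np.uint8);cv2.fillConvexPoly(A,np.round(H*16).astype(np.int32),1,shift=4)
        A=A>0;return 1-(A&m).sum()/(A|m).sum()
    s=minimize(f,near,method="Nelder-Mead",options=dict(initial_simplex=np.array(near)+[[-6,-5],[7,0],[0,7]]))
    return s.x,1-s.fun,m.sum()
E
python3 - <<'E'
from fit import *
from s import st
st()
c=bot.capture("scene")
print(cap(c,"red",(571,-382),137),cap(c,"blue",(693,32),91,rad=23), cap(c,"red",(598,-190),36,h=.01,r=34,rad=60))
E
```

```text
10.9 tcp [ 570.8 -383.9  199.2] jaw -82.91372476728182 F [-0.1 -0.   0.5] gap 90.29802397338142
(array([ 568.2, -378.9]), np.float64(0.9436619718309859), np.int64(604)) (array([690.1,  32.2]), np.float64(0.7914285714285715), np.int64(277)) (array([ 596.9, -186.9]), np.float64(0.850609756097561), np.int64(837))
```

Emit:
jog_arm(
  steps=[-2,4,0,0,-2,4,-25,0,-2,4,-55,0,-2,4,-80,0,-2,4,-94,0,-2,4,-100,0,-2,4,-100,0],
)

```text
t: 11.88
tcp_pos: [570.7, -375.4, 98.0]
tcp_rot: [0.046, -0.705, 0.706, -0.046]
wrist_force: [-0.8, 0.1, 0.3]
finger_gap: 0.959
```

Emit:
jog_arm(
  steps=[0,0,0,0,0,0,0,0,0,0,0,0,0,0,0,0,0,0,0,0,0,0,0,0,0,0,4,0,0,0,10,0],
  hand=30,
)

```text
t: 12.88
tcp_pos: [569.6, -374.9, 106.5]
tcp_rot: [-0.046, 0.706, -0.705, 0.045]
wrist_force: [0.1, -0.1, -3.0]
finger_gap: 0.444
```

```bash
python3 s.py
```

```text
12.9 tcp [ 569.6 -374.9  106.5] jaw -82.62143090481824 F [ 0.1 -0.1 -3. ] gap 41.71947416983405
```

Emit:
jog_arm(
  steps=[0,0,15,0,0,0,35,0,0,0,55,0,3,20,65,0,9,60,65,0,15,100,65,0,21,140,65,0,26,170,65,0],
)

```text
t: 13.88
tcp_pos: [596.2, -202.5, 172.7]
tcp_rot: [-0.046, 0.706, -0.705, 0.046]
wrist_force: [0.5, 0.7, -3.8]
finger_gap: 0.443
```

Emit:
jog_arm(
  steps=[3,16,0,0,3,16,-15,0,3,16,-35,0,3,16,-60,0,3,16,-85,0,3,16,-100,0,3,16,-108,0,3,16,-110,0],
)

```text
t: 14.88
tcp_pos: [599.2, -190.0, 62.1]
tcp_rot: [-0.045, 0.706, -0.706, 0.045]
wrist_force: [0.3, 0.1, -3.1]
finger_gap: 0.443
```

Run:
```python
from s import *
st()
c=bot.capture("scene");u,v=proj(c,[597,-189,60]).astype(int);cv2.imwrite(f"pics/p2.png",cv2.resize(c["pixels"][v-50:v+50,u-60:u+60,::-1],None,fx=5,fy=5))
```

```text
14.9 tcp [ 599.2 -190.    62.1] jaw -82.65148942620954 F [ 0.3  0.1 -3.1] gap 41.62800658598428
```

View pics/p2.png

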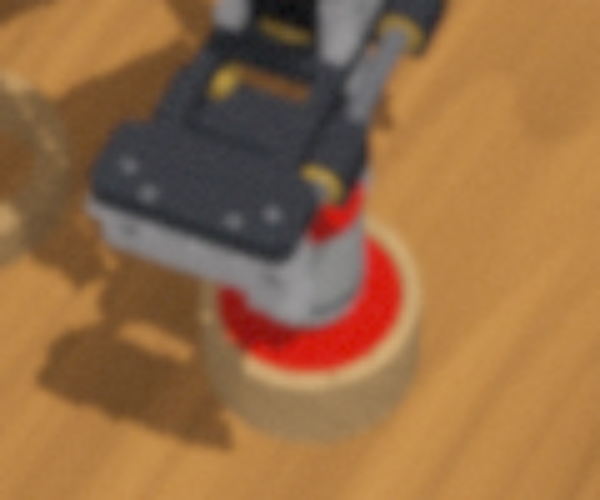

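The red weight hangs about 10 mm over the red top, roughly centred at (315,290) in the crop. I'll lower it with a -1, +1 mm trim.

Emit:
jog_arm(
  steps=[-1,1,-3,0,-1,1,-5,0,-1,1,-7,0,-1,1,-8,0,-1,1,-9,0,-1,1,-10,0,-1,1,-10,0],
)

```text
t: 15.8
tcp_pos: [598.2, -188.6, 52.4]
tcp_rot: [-0.046, 0.706, -0.706, 0.045]
wrist_force: [0.3, 0.1, -3.4]
finger_gap: 0.44
```

```bash
python3 s.py
```

```text
15.8 tcp [ 598.2 -188.6   52.4] jaw -82.62450715628918 F [ 0.3  0.1 -3.4] gap 41.382253943094945
```

Emit:
jog_arm(
  steps=[0,0,-1,0,0,0,-2,0,0,0,-2,0],
)

```text
t: 16.18
tcp_pos: [598.5, -188.7, 51.5]
tcp_rot: [0.046, -0.706, 0.706, -0.046]
wrist_force: [-4.4, 2.1, 5.1]
finger_gap: 0.438
```

```bash
python3 s.py
```

```text
16.2 tcp [ 598.5 -188.7   51.5] jaw -82.61926477431916 F [-4.4  2.1  5.1] gap 41.21239168281372
```

Contact made. I'll release, rise and move aside for a clear look.

Emit:
jog_arm(
  steps=[0,0,0,0,0,0,0,0,0,0,0,0,0,0,0,0,0,0,20,0,0,0,60,0,0,0,110,0,0,0,150,0],
  hand=90,
)

```text
t: 17.18
tcp_pos: [598.9, -189.0, 204.5]
tcp_rot: [0.044, -0.705, 0.706, -0.047]
wrist_force: [-0.1, -0.4, 0.7]
finger_gap: 0.955
```

Emit:
jog_arm(
  steps=[-50,-40,0,0,-100,-80,0,0,-150,-120,0,0,-190,-170,0,0,-200,-220,0,0,-200,-260,0,0,-200,-260,0,0,-200,-260,0,0],
)

```text
t: 18.18
tcp_pos: [398.5, -448.0, 201.1]
tcp_rot: [0.045, -0.706, 0.706, -0.046]
wrist_force: [-0.1, 0.8, 0.2]
finger_gap: 0.956
```

```bash
cat > look.py <<'E'
from fit import *
from s import st
import sys
np.set_printoptions(precision=1,suppress=True)
st()
for n in("top","scene"):
    c=bot.capture(n);save(c,sys.argv[1]+n)
    for k in("board_center","plaque_center"):
        for r in bot.regions_of(c,k)[:1]:
            ys,xs=np.nonzero(r["pixels"]);z=82 if k[0]=="b" else 56
            P=np.array([ray(c,q,z)[:2] for q in np.c_[xs,ys]]).astype(np.float32);print(n,k,r["conf"],len(xs),[np.round(v,1) for v in cv2.minAreaRect(P)])
    for col,q in(("red",(597.5,-188.5)),("blue",(692,32))): print(n,col,*cap(c,col,q,91,rad=23))
a=[cv2.imread(f"pics/{sys.argv[1]}{n}.png") for n in("top","scene")]
cv2.imwrite(f"pics/{sys.argv[1]}.png",np.vstack([cv2.resize(a[0][170:340,220:600],(760,340)),cv2.resize(a[1][220:450,100:480],(760,460))])[:600] if 0 else cv2.resize(np.vstack([cv2.resize(a[0][170:340,220:600],(760,340)),cv2.resize(a[1][220:450,100:480],(760,460))]),(570,600)))
E
python3 look.py q3
```

```text
18.2 tcp [ 398.5 -448.   201.1] jaw -82.60393534069279 F [-0.1  0.8  0.2] gap 89.83742404857377
top board_center 0.95 2158 [array([ 531.1, -380.2]), array([140.6,  57.7]), np.float64(7.8)]
top plaque_center 0.74 2033 [array([485.5, -14.9]), array([188.4,  42. ]), np.float64(18.9)]
top red [ 597.2 -189.2] 0.8636363636363636 402
top blue [689.7  31. ] 0.8633093525179856 376
scene board_center 0.67 2999 [array([ 536.7, -388. ]), array([146.8,  58.1]), np.float64(8.3)]
scene plaque_center 0.7 1403 [array([ 534.8, -388.3]), array([174.2,  68.2]), np.float64(8.3)]
scene red [ 598.  -189.2] 0.8950892857142857 401
scene blue [691.6  29. ] 0.7863247863247863 276
```

View pics/q3.png

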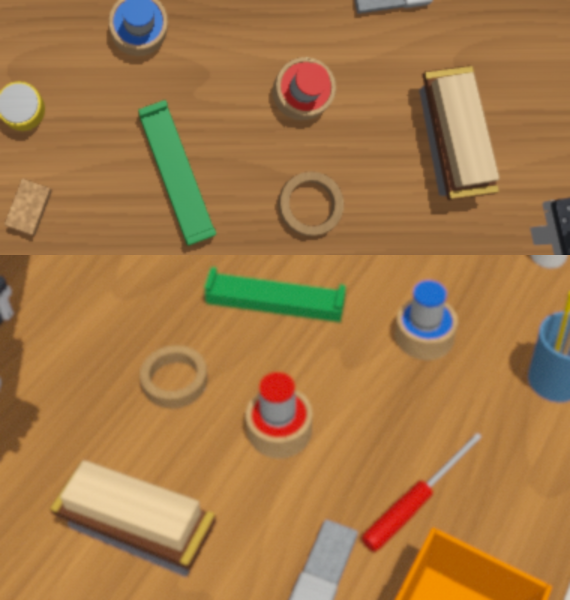

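Both weights stand on their pedestals, about 3 mm off centre at most, and the board and plaque lie undisturbed. Next is a model fit for the board, cradle and rack using both cameras.

```bash
cat > box.py <<'E'
from h import *
from scipy.optimize import minimize
# parts: (x0,x1,y0,y1,z0,z1) in the object's frame, world z
def sil(c,q,parts):
    A=np.zeros((480,640),np.uint8);s,k=np.sin(q[2]),np.cos(q[2])
    for x0,x1,y0,y1,z0,z1 in parts:
        pts=[proj(c,[q[0]+k*x-s*y,q[1]+s*x+k*y,z]) for x in(x0,x1) for y in(y0,y1) for z in(z0,z1)]
        cv2.fillConvexPoly(A,np.round(cv2.convexHull(np.array(pts,np.float32))*16).astype(np.int32),1,shift=4)
    return A>0
def fit(obs,q0,parts):
    def f(p):
        q=[p[0],p[1],p[2]/100]
        return sum(1-(A&m).sum()/(A|m).sum() for c,m in obs for A in[sil(c,q,parts)])/len(obs)
    p0=np.array([q0[0],q0[1],q0[2]*100])
    r=minimize(f,p0,method="Nelder-Mead",options=dict(initial_simplex=p0+[[-5,-4,-5],[6,0,0],[0,6,0],[0,0,8]],xatol=.05,fatol=1e-4))
    return np.round([r.x[0],r.x[1],r.x[2]*.573],1),round(1-r.fun,3)
M=dict(board_center=((532,-381,.13),[(-70,70,-24,24,56,82)]),
 cradle_seat=((489,-18,.34),[(-95,95,-20,20,0,26),(-95,-85,-20,20,0,38),(85,95,-20,20,0,38)]),
 rack_top=((494,331,-.09+1.57),[(-90,90,-50,50,0,6),(-59,-51,-45,45,28,36),(51,59,-45,45,28,36)]))
if __name__=="__main__":
    C=[bot.capture(n) for n in("top","scene")]
    for k,(q,p) in M.items():
        o=[(c,r[0]["pixels"]) for c in C for r in[bot.regions_of(c,k)] if r]
        print(k,len(o),"both",fit(o,q,p),"each",*[fit([x],q,p) for x in o])
E
python3 box.py
```

```text
board_center 2 both (array([ 531.6, -385.2,    8. ]), np.float64(0.942)) each (array([ 531.8, -386.1,    7.7]), np.float64(0.953)) (array([ 531.1, -384.3,    8.2]), np.float64(0.949))
cradle_seat 2 both (array([489.4, -17. ,  19.2]), np.float64(0.901)) each (array([489. , -17.5,  19.4]), np.float64(0.93)) (array([488.9, -15.4,  20.1]), np.float64(0.873))
rack_top 2 both (array([497.5, 336. ,  -3.4]), np.float64(0.944)) each (array([497.4, 335.2, 175.5]), np.float64(0.949)) (array([497.9, 337.8,  -4.6]), np.float64(0.951))
```

Emit:
jog_arm(
  steps=[45,20,-10,0,90,42,-40,0,125,59,-70,0,133,63,-85,0,133,63,-105,0,133,63,-125,0,133,63,-135,0,133,63,-135,0],
)

```text
t: 19.88
tcp_pos: [530.4, -385.8, 64.6]
tcp_rot: [-0.045, 0.706, -0.705, 0.045]
wrist_force: [1.1, -0.0, -0.1]
finger_gap: 0.961
```

Run:
```python
from s import *
st()
c=bot.capture("scene");cv2.imwrite("pics/g3.png",cv2.resize(c["pixels"][300:460,60:280,::-1],None,fx=3,fy=3))
```

```text
19.9 tcp [ 530.4 -385.8   64.6] jaw -82.68547552626508 F [ 1.1 -0.  -0.1] gap 90.32989263038786
```

View pics/g3.png

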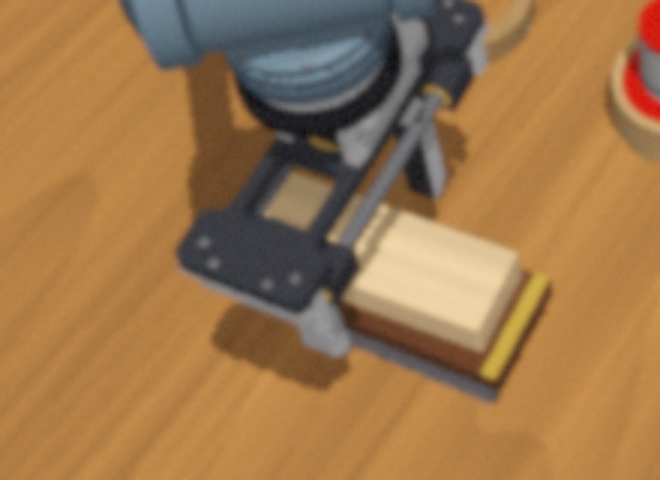

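Run:
```python
from s import *
c=bot.capture("scene")
s=bot.get_state();p=s["tcp_pos"];a=np.radians(-82.6);d=np.array([np.cos(a),np.sin(a),0])
f=lambda X:(proj(c,X)-[60,300])*3
print("near finger inner tip",f(p+45*d),"outer",f(p+59*d),"board centre top",f([531.5,-385.2,82]))
b=np.radians(8);
for x in(-70,70):
  for y in(-24,24): print(x,y,f([531.5+x*np.cos(b)-y*np.sin(b),-385.2+x*np.sin(b)+y*np.cos(b),82]))
```

```text
near finger inner tip [334.  337.8] outer [319.8 361.7] board centre top [375.1 247.9]
-70 -24 [235.  242.8]
-70 24 [283.2 168.4]
70 -24 [473.2 332.9]
70 24 [515.3 253.1]
```

The projected corners and fingertip match the picture, so the alignment is good. I'll lower slightly and grip.

Emit:
jog_arm(
  steps=[1,1,-3,0,1,1,-4,0,1,1,-4,0],
)

```text
t: 20.35
tcp_pos: [532.3, -384.6, 61.6]
tcp_rot: [0.045, -0.706, 0.706, -0.046]
wrist_force: [0.5, 0.5, 0.2]
finger_gap: 0.955
```

Emit:
jog_arm(
  steps=[0,0,0,0,0,0,0,0,0,0,0,0,0,0,0,0,0,0,0,0,0,0,0,0,0,0,3,0,0,0,8,0],
  hand=35,
  newtons=25,
)

```text
t: 21.35
tcp_pos: [532.0, -384.4, 69.3]
tcp_rot: [-0.046, 0.706, -0.705, 0.045]
wrist_force: [-0.1, 0.0, -1.5]
finger_gap: 0.51
```

```bash
python3 s.py
```

```text
21.4 tcp [ 532.  -384.4   69.3] jaw -82.62573437258614 F [-0.1  0.  -1.5] gap 47.92059012305881
```

Emit:
jog_arm(
  steps=[0,0,10,0,0,0,25,0,0,0,42,0,0,0,58,0,-2,18,70,0,-7,58,70,1,-12,100,70,3,-17,142,70,5],
)

```text
t: 22.35
tcp_pos: [515.2, -241.6, 140.5]
tcp_rot: [0.076, -0.703, 0.703, -0.077]
wrist_force: [0.6, -0.0, -1.5]
finger_gap: 0.508
```

Emit:
jog_arm(
  steps=[-5,42,0,2,-10,84,0,3,-15,126,0,5,-20,168,0,6,-24,203,0,6,-26,221,0,6,-26,225,0,6,-26,225,-15,6],
)

```text
t: 23.35
tcp_pos: [490.7, -18.6, 125.4]
tcp_rot: [0.112, -0.697, 0.699, -0.114]
wrist_force: [0.3, 0.1, -1.3]
finger_gap: 0.509
```

Emit:
jog_arm(
  steps=[0,0,-15,0,0,0,-35,0,0,0,-55,0,0,0,-70,0,0,0,-77,0,0,0,-80,0,0,0,-80,0],
)

```text
t: 24.22
tcp_pos: [489.6, -17.7, 44.7]
tcp_rot: [0.113, -0.698, 0.698, -0.113]
wrist_force: [-0.9, -0.1, -0.9]
finger_gap: 0.508
```

Run:
```python
from s import *
st()
c=bot.capture("scene");cv2.imwrite("pics/p4.png",cv2.resize(c["pixels"][180:320,180:400,::-1],None,fx=3,fy=3))
```

```text
24.2 tcp [489.6 -17.7  44.7] jaw -71.62392539961373 F [-0.9 -0.1 -0.9] gap 47.721953341482205
```

View pics/p4.png

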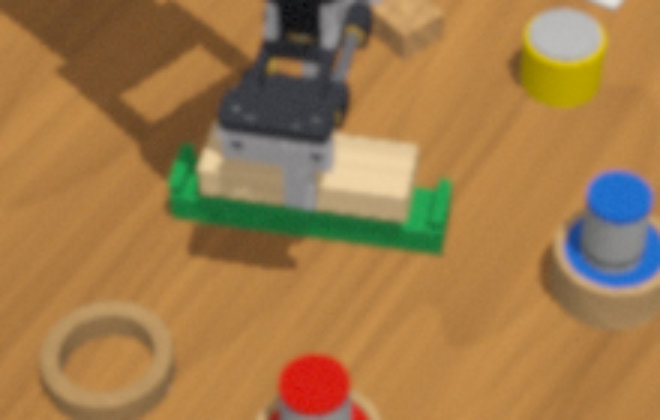

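The board hovers 13 mm above the seat, centred between the stops with similar gaps left (172–200) and right (415–445).

Emit:
jog_arm(
  steps=[0,0,-4,0,0,0,-8,0,0,0,-10,0,0,0,-12,0,0,0,-13,0,0,0,-13,0],
)

```text
t: 25.02
tcp_pos: [489.4, -17.7, 31.5]
tcp_rot: [0.113, -0.698, 0.698, -0.113]
wrist_force: [-0.4, 0.2, -1.3]
finger_gap: 0.512
```

```bash
python3 s.py
```

```text
25.0 tcp [489.4 -17.7  31.5] jaw -71.62438477007107 F [-0.4  0.2 -1.3] gap 48.101726729944595
```

Emit:
jog_arm(
  steps=[0,0,-1,0,0,0,-2,0,0,0,-2,0],
)

```text
t: 25.4
tcp_pos: [489.4, -17.7, 31.4]
tcp_rot: [-0.114, 0.698, -0.698, 0.113]
wrist_force: [-7.8, 1.6, 15.9]
finger_gap: 0.507
```

```bash
python3 s.py
```

```text
25.4 tcp [489.4 -17.7  31.4] jaw -71.60413750085215 F [-7.8  1.6 15.9] gap 47.659131288591965
```

Seated. I'll back off 1 mm, release, rise and return to near the press.

Emit:
jog_arm(
  steps=[0,0,1,0,0,0,1,0,0,0,1,0,0,0,1,0,0,0,15,0,0,0,50,0,0,0,100,0,0,0,150,0],
  hand=94,
)

```text
t: 26.4
tcp_pos: [489.1, -17.6, 181.8]
tcp_rot: [0.113, -0.698, 0.698, -0.113]
wrist_force: [0.4, -0.6, 0.0]
finger_gap: 1.0
```

Emit:
jog_arm(
  steps=[-10,-55,10,0,-20,-110,20,-3,-30,-165,20,-6,-40,-220,20,-9,-50,-280,20,-11,-60,-340,20,-11,-70,-400,20,-11,-80,-430,20,-11],
)

```text
t: 27.4
tcp_pos: [408.3, -450.5, 200.5]
tcp_rot: [0.045, -0.705, 0.706, -0.045]
wrist_force: [-0.1, 0.4, 0.4]
finger_gap: 0.998
```

Run:
```python
from s import st
from box import *
st()
C=[bot.capture(n) for n in("top","scene")]
for k,q,p in(("plaque_center",(532,-385,.13),[(-85,85,-31,31,40,56)]),("board_center",(489,-17,.34),[(-70,70,-24,24,26,52)])):
    o=[]
    for c in C:
        for r in bot.regions_of(c,k)[:2]:
            d=np.linalg.norm(ray(c,r["point"],50)[:2]-np.array(q[:2]));print(k,r["conf"],round(d))
            if d<45: o.append((c,r["pixels"]));break
    print(fit(o,q,p),*[fit([x],q,p) for x in o])
a=[np.ascontiguousarray(c["pixels"][:,:,::-1]) for c in C]
cv2.imwrite("pics/q5.png",cv2.resize(np.vstack([cv2.resize(a[0][170:340,220:600],(760,340)),cv2.resize(a[1][220:450,100:480],(760,460))]),(570,600)))
```

```text
27.4 tcp [ 408.3 -450.5  200.5] jaw -82.75048155316291 F [-0.1  0.4  0.4] gap 93.77381845454622
plaque_center 0.79 10
plaque_center 0.72 3
(array([ 530.9, -384.7,    6.4]), np.float64(0.924)) (array([ 532.3, -385.8,    8.2]), np.float64(0.909)) (array([ 531.9, -384.6,    6.5]), np.float64(0.942))
board_center 0.56 11
board_center 0.82 7
(array([490.3, -18.7,  18.5]), np.float64(0.936)) (array([489.4, -19.1,  18.9]), np.float64(0.969)) (array([489.4, -17.3,  20.8]), np.float64(0.906))
```

View pics/q5.png

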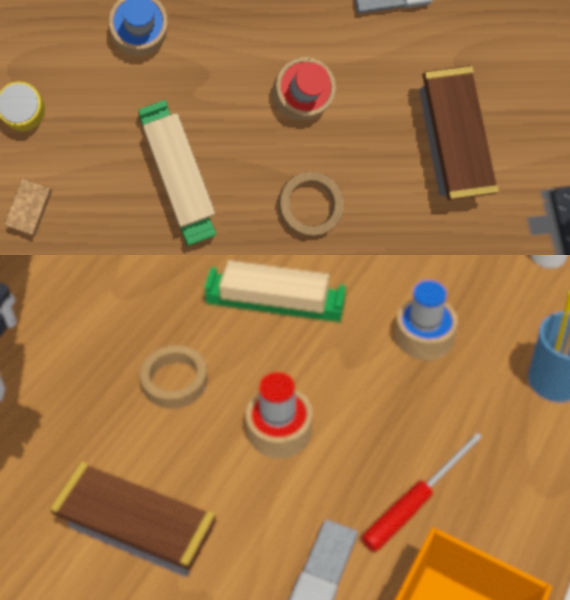

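The board is seated in the cradle, centred within about 2 mm, and the plaque is undisturbed. I'll approach the plaque.

Emit:
jog_arm(
  steps=[45,20,-10,0,90,42,-40,0,118,61,-70,0,124,65,-90,0,124,65,-120,0,124,65,-145,0,124,65,-155,0,124,65,-155,0],
)

```text
t: 28.7
tcp_pos: [532.9, -382.5, 44.4]
tcp_rot: [-0.046, 0.706, -0.706, 0.045]
wrist_force: [-0.4, 0.5, -0.2]
finger_gap: 0.999
```

Run:
```python
from s import *
st();print(bot.get_state()["joint_pos"])
c=bot.capture("scene");cv2.imwrite("pics/g5.png",cv2.resize(c["pixels"][300:460,60:280,::-1],None,fx=3,fy=3))
```

```text
28.7 tcp [ 532.9 -382.5   44.4] jaw -82.63030772525778 F [-0.4  0.5 -0.2] gap 93.86676028742592
[-0.8  0.4  1.6 -0.   1.1  0.6]
```

View pics/g5.png

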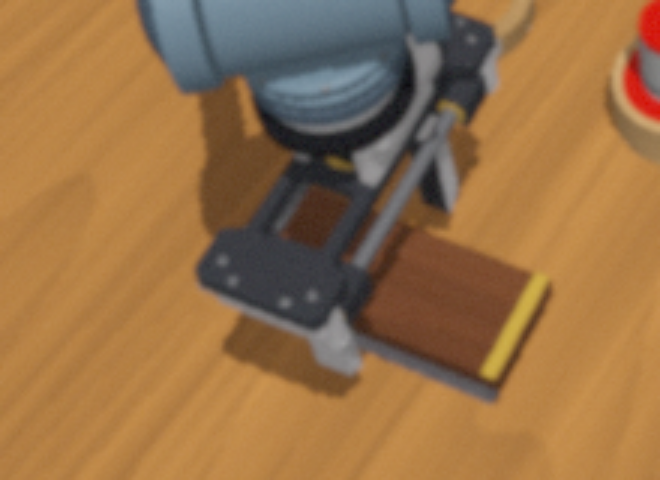

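The fingers straddle the plaque's long sides, with the near finger clear of its edge at (340,345). I'll lower and trim, then grip.

Emit:
jog_arm(
  steps=[-1,-2,-4,0,-1,-2,-8,0,-1,-2,-10,0,-1,-2,-10,0],
)

```text
t: 29.25
tcp_pos: [532.2, -384.5, 34.2]
tcp_rot: [-0.046, 0.706, -0.706, 0.045]
wrist_force: [0.2, -0.5, 0.5]
finger_gap: 1.003
```

Emit:
jog_arm(
  steps=[0,0,0,0,0,0,0,0,0,0,0,0,0,0,0,0,0,0,0,0,0,0,0,0,0,0,3,0,0,0,8,0],
  hand=50,
  newtons=25,
)

```text
t: 30.25
tcp_pos: [531.9, -384.3, 42.2]
tcp_rot: [-0.046, 0.706, -0.705, 0.045]
wrist_force: [-0.3, 0.4, -1.4]
finger_gap: 0.656
```

```bash
python3 s.py
```

```text
30.2 tcp [ 531.9 -384.3   42.2] jaw -82.62857212503258 F [-0.3  0.4 -1.4] gap 61.700796730066585
```

Emit:
jog_arm(
  steps=[0,0,15,0,0,0,35,0,0,0,60,0,0,0,85,0,0,0,110,0,0,10,125,0,-1,35,130,0,-3,70,130,0],
)

```text
t: 31.25
tcp_pos: [529.4, -314.0, 173.7]
tcp_rot: [0.045, -0.705, 0.706, -0.046]
wrist_force: [0.2, 0.2, -1.9]
finger_gap: 0.655
```

Emit:
jog_arm(
  steps=[-2,40,0,-1,-4,80,0,-2,-6,122,0,-3,-8,164,0,-4,-10,206,0,-5,-12,248,0,-6,-14,290,0,-7,-16,332,0,-8],
)

```text
t: 32.25
tcp_pos: [512.6, 19.2, 173.0]
tcp_rot: [0.004, 0.707, -0.707, -0.004]
wrist_force: [-0.5, -0.3, -1.2]
finger_gap: 0.658
```

Emit:
jog_arm(
  steps=[-2,42,0,-1,-4,84,0,-2,-6,126,0,-3,-8,168,0,-4,-10,210,0,-4,-12,250,0,-4,-14,285,0,-4,-15,308,0,-4],
)

```text
t: 33.25
tcp_pos: [497.2, 327.2, 172.9]
tcp_rot: [0.028, 0.707, -0.706, -0.028]
wrist_force: [0.4, -0.1, -1.4]
finger_gap: 0.653
```

Emit:
jog_arm(
  steps=[0,10,0,0,0,10,-15,0,0,10,-40,0,0,10,-65,0,0,10,-90,0,0,10,-108,0,0,10,-118,0,0,10,-120,0],
)

```text
t: 34.25
tcp_pos: [498.1, 335.0, 51.9]
tcp_rot: [-0.028, -0.706, 0.707, 0.029]
wrist_force: [0.1, 0.7, -0.8]
finger_gap: 0.658
```

Run:
```python
from s import *
st()
c=bot.capture("scene");u,v=proj(c,[497,336,50]).astype(int);cv2.imwrite("pics/p6.png",cv2.resize(c["pixels"][v-70:v+70,u-100:u+100,::-1],None,fx=3.5,fy=3.5))
```

```text
34.2 tcp [498.1 335.   51.9] jaw -94.6437728155406 F [ 0.1  0.7 -0.8] gap 61.82559434387354
```

View pics/p6.png

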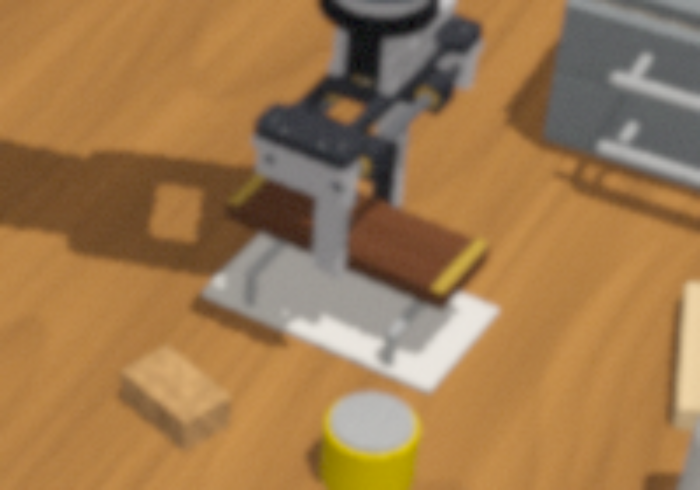

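The plaque hovers 22 mm above the bars, aligned with the rack. I'll lower it to contact.

Emit:
jog_arm(
  steps=[0,0,-5,0,0,0,-10,0,0,0,-14,0,0,0,-17,0,0,0,-19,0,0,0,-20,0,0,0,-21,0,0,0,-22,0],
)

```text
t: 35.3
tcp_pos: [498.4, 335.4, 30.5]
tcp_rot: [0.029, 0.707, -0.706, -0.028]
wrist_force: [0.2, 0.6, -0.4]
finger_gap: 0.657
```

```bash
python3 s.py
```

```text
35.3 tcp [498.4 335.4  30.5] jaw -94.62849762608509 F [ 0.2  0.6 -0.4] gap 61.80115620554997
```

Emit:
jog_arm(
  steps=[0,0,-1,0,0,0,-1,0,0,0,-1,0],
)

```text
t: 35.67
tcp_pos: [498.4, 335.4, 30.4]
tcp_rot: [-0.028, -0.706, 0.707, 0.029]
wrist_force: [-3.5, -2.7, 4.3]
finger_gap: 0.655
```

```bash
python3 s.py
```

```text
35.7 tcp [498.4 335.4  30.4] jaw -94.61670206512645 F [-3.5 -2.7  4.3] gap 61.570606642001515
```

Emit:
jog_arm(
  steps=[0,0,0,0,0,0,0,0,0,0,0,0,0,0,0,0,0,0,15,0,0,0,50,0,0,0,100,0,0,0,160,0],
  hand=94,
)

```text
t: 36.67
tcp_pos: [497.7, 335.1, 191.3]
tcp_rot: [-0.028, -0.706, 0.707, 0.029]
wrist_force: [-0.1, -0.4, -0.1]
finger_gap: 1.001
```

Emit:
jog_arm(
  steps=[-30,0,40,0,-60,30,60,0,-100,70,60,0,-130,110,60,0,-150,140,60,0,-160,150,60,0,-160,150,60,0,-160,150,60,0],
)

```text
t: 37.67
tcp_pos: [339.1, 484.5, 249.7]
tcp_rot: [-0.029, -0.706, 0.707, 0.029]
wrist_force: [-0.0, -0.7, -0.2]
finger_gap: 1.004
```

Run:
```python
from s import st
from box import *
from fit import cap
st()
C=[bot.capture(n) for n in("top","scene")]
for k,q,p in(("plaque_center",(497,335,-.08),[(-85,85,-31,31,36,52)]),("board_center",(489,-17,.34),[(-70,70,-24,24,26,52)])):
    for c in C:
        for r in bot.regions_of(c,k)[:2]:
            d=np.linalg.norm(ray(c,r["point"],45)[:2]-np.array(q[:2]))
            if d<45: print(k,r["conf"],fit([(c,r["pixels"])],q,p));break
for c in C:
    for k in("tin","sander"): print(k,[(round(r["conf"],2),np.round(r["point"],1)) for r in bot.regions_of(c,k)[:1]])
    print(cap(c,"red",(597.5,-188.5),91,rad=23),cap(c,"blue",(692,32),91,rad=23))
a=[np.ascontiguousarray(c["pixels"][:,:,::-1]) for c in C]
cv2.imwrite("pics/q7.png",np.hstack([cv2.resize(a[0][150:350,100:480],None,fx=1,fy=1),cv2.resize(a[1][120:420,100:500],None,fx=1,fy=1)[:200]]) if 0 else cv2.resize(np.vstack([a[0][140:350,90:470],a[1][130:400,120:500]]),(475,600)))
```

```text
37.7 tcp [339.1 484.5 249.7] jaw -94.70145677006076 F [-0.  -0.7 -0.2] gap 94.34705279374306
plaque_center 0.7 (array([498.3, 334.3,  -5.5]), np.float64(0.955))
plaque_center 0.56 (array([497.6, 336.5,  -4.6]), np.float64(0.925))
board_center 0.88 (array([489.3, -19.1,  19.4]), np.float64(0.967))
board_center 0.69 (array([487.8, -17.4,  19.2]), np.float64(0.934))
tin [(0.84, array([234.8, 240.3]))]
sander [(0.61, array([235.5, 309.3]))]
(array([ 597.2, -189.2]), np.float64(0.8636363636363636), np.int64(402)) (array([689.7,  31. ]), np.float64(0.8657074340527577), np.int64(377))
tin [(0.71, array([365.9, 199.4]))]
sander [(0.95, array([313.6, 183.7]))]
(array([ 597.2, -187.5]), np.float64(0.8883928571428571), np.int64(398)) (array([691.6,  29. ]), np.float64(0.7891737891737892), np.int64(277))
```

View pics/q7.png

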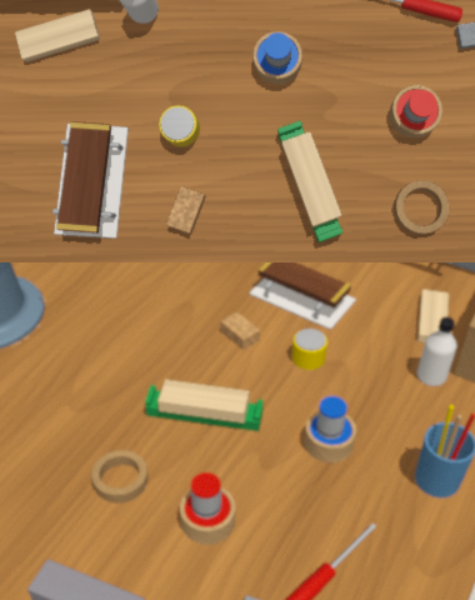

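All four pieces sit in place: the fits show offsets of 4 mm or less, the tin and sander haven't moved, and the arm is clear. Handing in.

```bash
python3 -c "
from rig import bot
print(bot.close_job())"
```

```text
the job is handed in; nothing more can be done
None
```

The press is apart and the job is handed in, at about 38 s of the 133 s allowed. I moved the blue weight, then the red, each onto its own pedestal. The board then went into the green cradle and the plaque onto the rack's bars. Each piece was lowered until the wrist felt contact, then released.

Offsets in my last check, from fits to both cameras, whose calibration is good to about 2 mm:

| Piece | Offset from centre | Limit | Angle off its place |
|---|---|---|---|
| Red weight | about 1 mm | 13.5 mm | looks upright |
| Blue weight | about 3–4 mm | 13.5 mm | looks upright |
| Board | about 2 mm | 15 mm | under 1° |
| Plaque | about 1–2 mm | 15 mm | 1–2° at most |

The tin and sanding block stayed where they were, to within a few pixels in both cameras, and the arm ended clear of everything.

- **Cameras disagreed slightly:** the two views differed by about 2 mm on most pieces. The blue weight's fit was the loosest, at about 79% overlap in the scene view.
- **Mended on the way:** my first cap measurement was cut short by too small a search circle. I refitted the red weight with a better model before gripping it.
- **One bad network report:** at one check the network called the cradle the plaque in the top view; I left that out.

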